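Set the length stop: pin in, board out to the line, hold it

ROBOT

A 6-joint arm with a two-finger parallel gripper is mounted at the origin on a cart in front of the work surface, level with it; the furniture and walls round the work are solid. World frame = base frame: x ahead of the robot, y to its left, z up, the work surface at z = 0. Lengths are in m, angles in rad, forces in N, time in s.
With the tool pointing down it reaches from about 0.3 to 0.85 m from the base axis. Payload 4.2 kg.
Tool frame: the origin (TCP) lies between the finger pads; the fingertips stand 11 mm ahead of it and the grasp point (between the pads) lies 8 mm behind it; z points along the fingers, y is the line along which they close (so a half turn about z gives the same grasp; the last joint's range is limited). The gripper opens to 91 mm and grips with 3 to 60 N. Pads are 32 mm wide; open, the fingers measure 118 mm over their backs; the gripper's body (76 mm by 178 mm) begins 60 mm behind the grasp point.
Start: joints at [1.317, 0.32, 1.565, -0, 1.257, -0.02], TCP at [0.133, 0.559, 0.188] pointing down, gripper open.
Joint ranges: [-3.11, 3.11], [-0.84, 2.01], [0.21, 2.61], [-1.34, 4.49], [0.05, 2.63], [-2.56, 2.56]. Speed limits (rad/s): [2.57, 2.57, 3.14, 3.14, 3.14, 3.14].

INTERFACE

Orientations are given as a unit quaternion [x, y, z, w].
In Python, from bench import monitor, vision, sign_off gives the robot as it stands. The module is installed in compiled form; this text tells all that it offers.
- The arm moves only by the tool send_rows, never from a script. Its argument "rows" is text: rows parted by semicolons, each of 5 numbers parted by spaces: the finger opening in mm, from 0 to 91.2, then the shift along the tool's x, y, z scaled (see below), then the turn about the tool's z scaled (see below). In form: claw tx ty tz twist; .... A call has 1 to 10 rows; each row shifts and turns the commanded pose from where the row before left it, along the tool's axes as they then stand; what a row does not reach is not made up. The controller multiplies each number of a shift by 25 mm and each number of a turn by 0.12 rad. A row lasts 1/12 s, in which the tool goes at most 41.7 mm and 7.16 degrees, less where a joint would pass 70% of its speed; a pose out of reach is approached as far as the arm can. A call with a number of a shift or a turn outside -1 to 1 is refused whole. A call with a gripper value outside its range is refused whole. The fingers move at their own pace and stop on an object; "force" is the grip in N (left out, the last holds). Time passes only in rows, so rows that do not move let the fingers close. It gives the time, the measured TCP pose, the force, the opening and the grip force at its end, in the units of the state.
- monitor.observe(): the state, without advancing time (a new reading comes with each control period).
- vision.grab_frame(name): name is "scene" or "top" or "wrist"; returns a dict with "img" (384x512x3 uint8, blue, green, red), "fx", "fy", "cx", "cy" (pixels), "extrinsics" (4x4, takes a point from camera to world coordinates). Camera axes: x right, y up, looking along -z (the intrinsics and any distortion apply to the point x, -y, -z); pixel columns grow to the right and rows downward; lengths in m; the calibration is good to about 2 mm. A picture is of the moment at which its call begins. There is no depth.
- sign_off(): hands the job in; it is judged then, once.
Trained networks look in the newest picture that a camera, given by its name, has taken for a name from the list of things; names that differ only in an ending like _2 or _b are one class to them, and where a whole thing is asked for, a point or a joint stands for the part that bears it (a point fixed in the world has none). Each returns a list of dicts, best first, with "conf" (0 to 1); they miss things now and then, are a little off and sometimes report something else, mostly with a low value. They report only what shows in the picture. A call takes as long as a camera call.
- vision.outline_of(camera, thing): "pixels" (384x512 bool, what is visible of it) and "bbox" ([left, top, width, height] in pixels, round what is visible of it).
The state is a dict: "time_s": time; "q": joint angles; "joint_velocities": joint speeds; "joint_efforts": joint torques, N m; "eef_pos": TCP position; "tcp_rot": TCP orientation; "wrist_force": force on the tool from outside, world axes, zero at the start; "wrist_torque": the same for the moment, N m; "gripper_width": opening from 0.0 (shut) to 1.0 (fully open); "finger_force": force on a finger pad.
Only numpy, scipy, OpenCV 4.12 (cv2) and the standard library are available. Lean on these libraries where they do the work, as an engineer would, in place of code of your own. Each camera call takes 0.05 s, during which the arm holds its last target. There are 200 camera calls.

TASK

First take the red-headed stop pin out of the grey pin block and stand it fully home in the bore of the board's metal socket. Then slide the board straight out toward the robot along its stand, without lifting it or letting it tip, until the red line across the board is level with the front faces of the stand's two yellow posts. The board is then front-heavy, so finish with the gripper still holding its tail, the board lying level on the stand, ready for a colleague to clamp it; leave the blue pin and all other things where they are.

Things in the scene. Friction and masses are not known exactly. Their poses are not given: they have to be found in the camera images.
- slide_stand: Fixed stand. Origin: centre of underside; x from front edge (robot side) to back. Beam x -55..55 mm, 36 wide, top 55 mm above the bench, on a foot 84 wide, 10 high. At the front (x -55..-39) two yellow posts, 68 mm apart inside, 92 over both, 77 mm above the bench, with a cross bar under the board. Behind them the board sticks out 12 mm beyond the beam each side: room for fingers.
- stand_mark (a point): Middle of the stand's front top edge, level with the front faces of the yellow posts; at the height of the board's underside. The board's red line must come here. Same axes as slide_stand.
- stop_board: Loose board 200 x 60 x 12 mm, about 0.5 kg, flat on the stand between the posts. Origin: centre of underside. -x end is the front (outward, toward the robot), +x end the tail. Square metal socket 34 x 34 x 24 mm on top, centred at x = -10 mm. Red line at x = +25 mm; centre of mass 25 to 30 mm ahead of it: with the line at the posts it tips unless its tail is held. Slides with a few newtons.
- board_line (a point): The red line (3 mm wide) across the board, middle of it at the board's underside. 40 to 65 mm behind stand_mark at the start. Same axes as stop_board.
- board_grip (a point): Place on the board's tail to grip it across its 60 mm width from above: 25 mm from the tail end, at mid thickness (6 mm above the underside).
- bore_floor (a point): Centre of the floor of the socket's upright bore, level with the board's upper face. The bore is 15 mm wide and 24 mm deep, slightly chamfered at the mouth. Same axes as stop_board.
- pin_red: Stop pin with red head, to be used. Origin: centre of its lower end; z along it to the head. Steel shank 12 mm diameter from 0 to 45 mm with chamfered foot, round head 20 mm diameter from 45 to 75 mm (grip it at 60 mm). 50 g. Stands upright in one of the two holes of the pin block, 28 mm deep in it.
- pin_blue: Like pin_red but with a blue head; stands in the other hole. To be left alone.
- pin_block: Fixed grey plastic block, 84 x 44 x 40 mm (x, y, z), with two blind holes 14 mm wide and 28 mm deep at x = -20 and +20 mm. Origin: centre of its underside. Gripping a pin with the fingers closing along the block's y leaves the other pin clear.
- tally_counter: White tally counter, 52 x 64 x 23 mm, lying on the bench; leave alone. Origin: centre of underside.
- spare_roller_2: Spare orange roller, 37 mm diameter, 14 mm high, lying flat; leave alone. Origin: centre of underside.

How it is judged:
On the way:
1. the red pin stands home in the board's bore, let go (horizontal distance between pin_red and bore_floor below 0.005 m and z of pin_red in the frame of bore_floor between -0.004 and 0.004 m and angle between the z axis of pin_red and the z axis of stop_board, either way round below 0.2 rad and contact force between the fingers and pin_red below 0.1 N), for 0.2 s.
At the end, for the whole second after the job is handed in: Red line within 4 mm of the posts' front faces; board on the stand (height to 4 mm, level to 0.05 rad), at rest, held by the fingers (over 1 N) and pressing on the stand; red pin home in the bore to 4 mm, not touched; blue pin, counter, roller within 30 mm of their start (all of step 1 and x of board_line in the frame of stand_mark between -0.004 and 0.004 m and z of board_line in the frame of stand_mark between -0.004 and 0.004 m and y of board_line in the frame of stand_mark between -0.008 and 0.008 m and angle between stop_board's own z axis and vertical below 0.05 rad and contact force between the fingers and stop_board above 1 N and contact force between slide_stand and stop_board above 0.3 N and linear speed of stop_board below 0.02 m/s and distance of each of pin_blue, tally_counter, spare_roller_2 from where it was at the start of the episode below 0.03 m); the arm keeps its last pose, push and grip.
It fails at once if the board is tipped more than 0.15 rad (angle between stop_board's own z axis and vertical above 0.15 rad).
It fails at once if the board is lifted more than 15 mm off the stand (z of board_line in the frame of stand_mark above 0.015 m).
It fails at once if a bystander is moved more than 30 mm (distance of any of pin_blue, tally_counter, spare_roller_2 from where it was at the start of the episode above 0.03 m).
It also fails if it takes over 48 s, if anything falls off the work surface, if the arm or the gripper's body presses on something with over 40 N, if the wrist force passes 120 N, or if a joint passes its speed limit or range.

## Working session

There is one attempt and no reset: what is moved stays moved. The work goes in short steps, Python scripts to look and compute and a tool call to move; the robot and the scene stay as the last step left them, time stands still between calls to the robot, and variables do not carry over. Pictures are saved under pics/ and viewed, at most 10 in all, crops included, and the job is handed in when it is done.

Besides the shell and the picture viewer there is one more tool, called after "Call:" by a JSON object that holds its "fn" and its "kwargs", one argument or row to a line. send_rows: Moves the arm, as the interface text tells. Shifts and turns lie within -1 to 1; 1 stands for 25 mm of shift or 0.12 rad of turn. Its arguments: {"type":"object","properties":{"rows":{"type":"string"},"force":{"type":"number"}},"required":["rows"]}

```bash
mkdir -p pics; python3 - <<'E'
from bench import monitor, vision
import cv2,numpy as np
s=monitor.observe();print(s)
ims=[]
for c in("scene","top"):
    f=vision.grab_frame(c);cv2.imwrite(f"pics/{c}0.png",f["img"]);print(c,[f[k] for k in("fx","fy","cx","cy")],f.keys());print(np.round(f["extrinsics"],4).tolist())
    for t in("pin_red","pin_blue","pin_block","stop_board","slide_stand","board_line"):
        for r in vision.outline_of(c,t)[:2]:
            ys,xs=np.nonzero(r["pixels"]);print(t,round(r["conf"],2),r["bbox"],xs.mean().round(1),ys.mean().round(1))
E
```

```text
{'time_s': 0.0, 'q': array([ 1.31699751e+00,  3.20266861e-01,  1.56567833e+00, -1.01859258e-05,
        1.25739912e+00, -1.99992898e-02]), 'joint_velocities': array([-0.00036777,  0.00037795, -0.00028385,  0.00096631,  0.00125355,
       -0.00147643]), 'joint_efforts': array([ 1.45348848e-03, -4.12473035e+01, -2.31967843e+01,  7.27920304e-02,
        4.59333602e-02, -1.50429091e-04]), 'eef_pos': array([0.133076  , 0.55881743, 0.18733498]), 'tcp_rot': array([ 1.16632085e-01,  9.93174803e-01, -8.68297545e-04, -1.14728048e-04]), 'wrist_force': array([-0.31711805, -0.60482906, -0.44148625]), 'wrist_torque': array([ 0.00947341,  0.01065293, -0.01743847]), 'finger_force': 0.0, 'gripper_width': 1.000195206333366}
scene [388.86500306345783, 388.86500306345783, 252.83953479247316, 196.9833941888653] dict_keys(['img', 'fx', 'fy', 'cx', 'cy', 'extrinsics'])
[[0.8033, 0.2185, -0.5541, 0.0537], [-0.595, 0.3357, -0.7302, -0.2998], [0.0265, 0.9163, 0.3997, 0.4164], [0.0, 0.0, 0.0, 1.0]]
pin_red 0.64 [235.4, 185.8, 5.9, 23.0] 238.5 194.3
pin_blue 0.69 [249.0, 183.1, 12.9, 22.9] 255.9 193.8
pin_block
[... 218 characters left out ...]
ine 0.97 [203.0, 220.6, 115.0, 40.7] 258.4 238.8
top [478.2939520563083, 478.2939520563083, 254.18362426149247, 194.09706541508268] dict_keys(['img', 'fx', 'fy', 'cx', 'cy', 'extrinsics'])
[[-0.0205, 0.9801, -0.1974, 0.3376], [-0.9998, -0.0214, -0.0025, 0.3294], [-0.0067, 0.1973, 0.9803, 0.9125], [0.0, 0.0, 0.0, 1.0]]
pin_red 0.45 [227.9, 181.7, 12.7, 17.0] 235.3 188.2
pin_blue 0.45 [242.3, 160.4, 9.5, 15.7] 245.1 168.7
pin_block 0.73 [222.8, 159.7, 40.5, 50.7] 241.4 187.1
stop_board 0.6 [313.3, 170.3, 55.4, 117.3] 338.5 229.3
slide_stand 0.77 [312.8, 180.2, 49.8, 64.3] 331.1 212.4
slide_stand 0.66 [241.2, 164.5, 10.3, 10.3] 245.0 168.8
board_line 0.97 [310.8, 170.2, 56.1, 116.6] 338.8 229.2
```

View pics/top0.png

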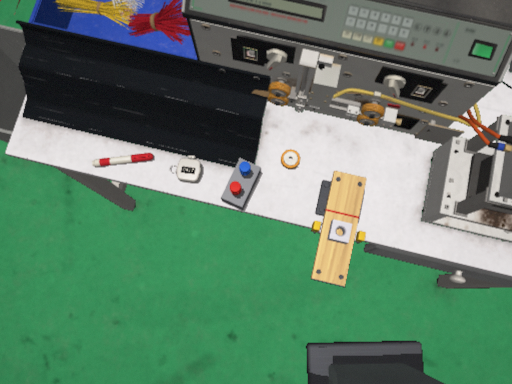

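View pics/scene0.png

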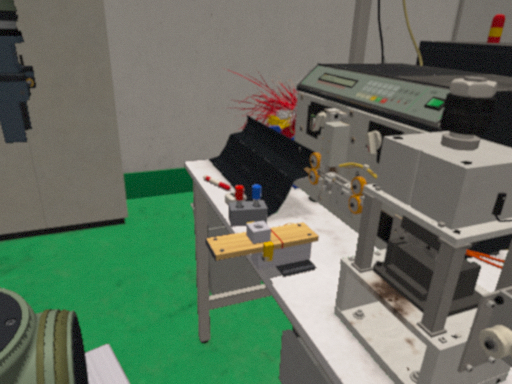

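The top view shows the pin block at about (241,187), with the red pin at (236,188) and the blue pin at (245,168). The board runs from (350,175) to (330,282), with its red line near (342,212), socket at (340,231), and posts at (317,226) and (361,236). The scene view agrees.

```bash
cat > h.py <<'E'
import numpy as np,cv2
from bench import monitor,vision
def ray(f,u,v,z):
    T=f["extrinsics"];d=T[:3,:3]@np.array([(u-f["cx"])/f["fx"],-(v-f["cy"])/f["fy"],-1.]);o=T[:3,3]
    return (o+d*(z-o[2])/d[2])
def proj(f,p):
    T=f["extrinsics"];c=T[:3,:3].T@(np.asarray(p)-T[:3,3]);return np.array([f["cx"]+f["fx"]*c[0]/-c[2],f["cy"]+f["fy"]*c[1]/c[2]])
def mask(f,lo,hi,box=None):
    m=cv2.inRange(cv2.cvtColor(f["img"],cv2.COLOR_BGR2HSV),np.array(lo),np.array(hi))
    if box is not None:
        k=np.zeros_like(m);x,y,w,h=box;k[y:y+h,x:x+w]=1;m=m*k
    return m
def cen(m):
    ys,xs=np.nonzero(m);return xs.mean(),ys.mean(),len(xs)
def tool(p):  # world offset TCP->p in tool axes
    from scipy.spatial.transform import Rotation as R
    s=monitor.observe();return R.from_quat(s["tcp_rot"]).inv().apply(np.asarray(p)-s["eef_pos"])
E
python3 - <<'E'
from h import *
f=vision.grab_frame("top");im=f["img"]
red=mask(f,(0,150,90),(8,255,255),(220,150,50,70));red2=mask(f,(170,150,90),(180,255,255),(220,150,50,70));
u=cen(red|red2);b=cen(mask(f,(105,150,60),(130,255,255),(220,150,50,70)))
print("red",u,ray(f,u[0],u[1],.08),"blue",b,ray(f,b[0],b[1],.08))
w=mask(f,(10,60,100),(28,200,255),(305,165,70,125));r=cv2.minAreaRect(np.argwhere(w)[:,::-1].astype(np.float32));print(r,cv2.boxPoints(r).tolist())
for p in cv2.boxPoints(r):print(ray(f,p[0],p[1],.067))
big=cv2.resize(im[150:300,215:375],None,fx=5,fy=4.0,interpolation=cv2.INTER_CUBIC)
big=cv2.resize(im[155:295,300:380],None,fx=4,fy=4,interpolation=cv2.INTER_CUBIC)
g=vision.grab_frame("wrist");print(g["fx"],g["cx"],g["cy"],np.round(g["extrinsics"],3).tolist())
cv2.imwrite("pics/a.png",np.hstack([big,cv2.resize(g["img"],(470,560))]))
E
```

```text
red (np.float64(235.00925925925927), np.float64(187.44444444444446), 108) [0.51807164 0.3654264  0.08      ] blue (np.float64(244.4561403508772), np.float64(168.0), 114) [0.55341234 0.34801228 0.08      ]
((339.04425048828125, 228.18687438964844), (54.11054229736328, 110.74051666259766), 13.240520477294922) [[300.0262145996094, 275.8885192871094], [325.3901672363281, 168.091796875], [378.0622863769531, 180.4852294921875], [352.6983337402344, 288.2819519042969]]
[0.36078464 0.25469557 0.067     ]
[0.55332996 0.20090154 0.067     ]
[0.52808834 0.10681005 0.067     ]
[0.33773763 0.16436385 0.067     ]
298.75795742701183 255.00060983765334 190.2829454766155 [[0.231, -0.944, -0.235, 0.068], [0.973, 0.224, 0.056, 0.575], [-0.001, -0.241, 0.97, 0.384], [0.0, 0.0, 0.0, 1.0]]
```

View pics/a.png

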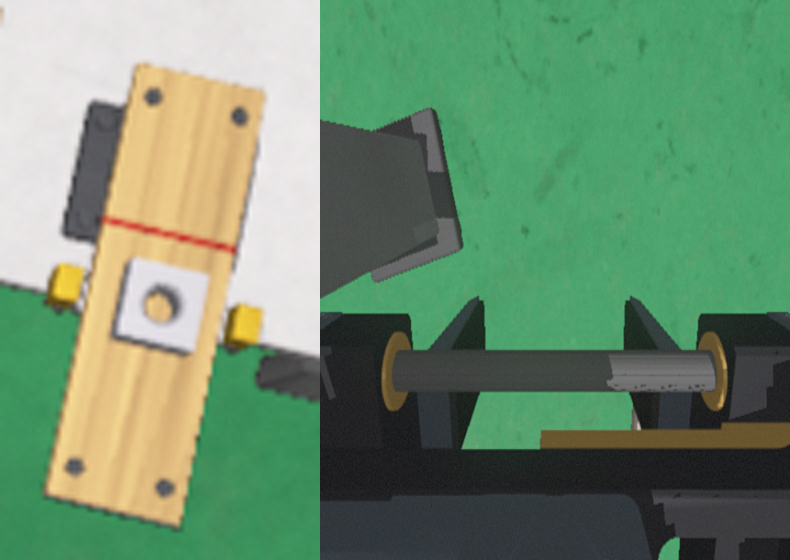

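The crop shows the board corners at full-frame (334.5,171), (366.2,177.5), (345.2,286.5) and (311.2,278.7). The red line runs from (325.5,209.5) to (359,217.2). The wrist view shows the fingertips near row 205.

```bash
python3 - <<'E'
from h import *
f=vision.grab_frame("top");s=vision.grab_frame("scene")
c=[ray(f,*p,.067)[:2] for p in [(334.5,171),(366.2,177.5),(345.2,286.5),(311.2,278.7)]]
l=[ray(f,*p,.067)[:2] for p in [(325.5,209.5),(359,217.2)]]
print(np.round(c,4).tolist(),np.round(l,4).tolist())
tail=(c[0]+c[1])/2;fr=(c[2]+c[3])/2;L=(l[0]+l[1])/2
d=tail-fr;print("len",np.linalg.norm(d),"w",np.linalg.norm(c[0]-c[1]),np.linalg.norm(c[2]-c[3]),"yaw",np.degrees(np.arctan2(d[1],d[0])),"line",L,"line perp yaw",np.degrees(np.arctan2(*(l[0]-l[1])[::-1]))-90,"bore",L-d/np.linalg.norm(d)*.035)
b=vision.outline_of("top","pin_block")[0]
P=ray(f,240.5,168,.0) 
def tri(a,b):
    A=[];
    for F,p in((f,a),(s,b)):
        o=F["extrinsics"][:3,3];dd=ray(F,*p,0)-o;dd/=np.linalg.norm(dd);A.append((o,np.eye(3)-np.outer(dd,dd)))
    M=sum(q for _,q in A);return np.linalg.solve(M,sum(q@o for o,q in A))
print("tray low",tri((258,165),(270,214)),"tray top",tri((267,76),(313,161)))
print("chk red head",tri((235,187.4),(240,190)))
# posts
for bx in((308,216,15,20),(355,226,14,20)):
    m=mask(f,(24,180,120),(32,255,255),bx);u=cen(m);ys,xs=np.nonzero(m);print("post",u,ray(f,u[0],u[1],.077),xs.min(),xs.max(),ys.min(),ys.max())
E
```

```text
[[0.5475, 0.1846], [0.5341, 0.1279], [0.341, 0.1772], [0.3556, 0.2355]] [[0.477, 0.2045], [0.4618, 0.1455]]
len 0.198914203168921 w 0.058307460370597024 0.06008420181462037 yaw -14.575571896658797 line [0.46935192 0.1750298 ] line perp yaw -14.450032759058956 bore [0.43547834 0.18383778]
tray low [0.57543117 0.32237808 0.02062694] tray top [0.69807118 0.30876694 0.13432984]
chk red head [0.5195349  0.36485691 0.07875691]
post (np.float64(316.3636363636364), np.float64(225.03030303030303), 33) [0.44800858 0.22341352 0.077     ] 314 319 221 228
post (np.float64(360.6521739130435), np.float64(235.65217391304347), 23) [0.42766045 0.14690921 0.077     ] 359 363 232 239
```

Call:
{"fn": "send_rows", "kwargs": {
  "rows": "60 -1 -0.24 0.1 0;60 -1 -0.24 0 0;60 -1 -0.24 0 0;60 -1 -0.24 0 0;60 -1 -0.24 0 0;60 -1 -0.24 0 0;60 -1 -0.24 0 0;60 -1 -0.24 0 0;60 -1 -0.24 0 0;60 -1 -0.24 0 0",
  "force": 20
}}

```text
time_s: 1.78
eef_pos: [0.3636, 0.4424, 0.1858]
tcp_rot: [0.117, 0.993, 0.0, 0.0]
wrist_force: [0.3, 0.2, 0.6]
gripper_width: 0.657
finger_force: 0.0
```

Call:
{"fn": "send_rows", "kwargs": {
  "rows": "60 -1 -0.24 0 0;60 -1 -0.24 0 0;60 -1 -0.24 0 0;60 -1 -0.24 0 0;60 -1 -0.24 0 0;60 -0.8 -0.24 0 0;60 0 0 0 0.93;60 0 0 0 0.93;60 0 0 0 0;60 0 0 0 0"
}}

```text
time_s: 2.62
eef_pos: [0.4952, 0.3744, 0.1856]
tcp_rot: [0.225, 0.974, -0.0, -0.0]
wrist_force: [-0.3, 0.1, 0.1]
gripper_width: 0.663
finger_force: 0.0
```

```bash
cat >> h.py <<'E'
def locate(f,box=None,z=.087):
    m=(mask(f,(0,130,70),(8,255,255),box)|mask(f,(170,130,70),(180,255,255),box))
    n,lab,st,ce=cv2.connectedComponentsWithStats(m)
    return [(st[i].tolist(),ce[i].round(1).tolist(),ray(f,*ce[i],z).round(4).tolist()) for i in range(1,n) if st[i][4]>40]
E
python3 - <<'E'
from h import *
s=monitor.observe();print(s["time_s"],s["eef_pos"],s["tcp_rot"],tool((.519,.365,.064)),s["gripper_width"])
f=vision.grab_frame("wrist");cv2.imwrite("pics/w1.png",f["img"]);print(locate(f),proj(f,s["eef_pos"]))
E
```

```text
2.6167 [0.49523429 0.37441656 0.18556567] [ 2.25180846e-01  9.74316981e-01 -3.33710877e-05 -7.27540568e-05] [-0.02550291  0.00197857  0.12156225] 0.6628614401448647
[([460, 144, 20, 16, 170], [470.5, 151.3], [0.5584, 0.5797, 0.087]), ([400, 171, 33, 22, 351], [416.2, 181.9], [0.5644, 0.5219, 0.087]), ([250, 193, 19, 23, 345], [259.1, 204.1], [0.5162, 0.3695, 0.087])] [254.16665131 215.87341026]
```

View pics/w1.png

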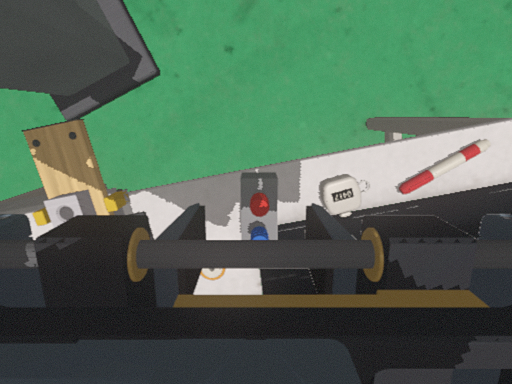

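The wrist view shows the red head at (259,204), blue head at (260,235) and the block turned in line with the image. The fingers straddle it, with the counter at (342,193). I'll descend part way and look again.

Call:
{"fn": "send_rows", "kwargs": {
  "rows": "60 -0.5 0.06 0.5 0;60 -0.5 0.06 0.5 0;60 0 0 1 0;60 0 0 0.3 0;60 0 0 0 0;60 0 0 0 0"
}}

```text
time_s: 3.17
eef_pos: [0.519, 0.3658, 0.1273]
tcp_rot: [0.226, 0.974, -0.001, -0.001]
wrist_force: [-0.4, 0.3, 1.7]
gripper_width: 0.66
finger_force: 0.0
```

```bash
python3 - <<'E'
from h import *
s=monitor.observe();print(s["time_s"],s["eef_pos"],s["tcp_rot"],s["gripper_width"])
f=vision.grab_frame("wrist");cv2.imwrite("pics/w2.png",cv2.resize(f["img"][150:290,150:370],None,fx=3,fy=3));print(locate(f,(200,100,110,180)),proj(f,s["eef_pos"]))
b=mask(f,(105,130,60),(130,255,255),(200,100,110,180));print(cen(b),ray(f,*cen(b)[:2],.087))
E
```

```text
3.1667 [0.51902404 0.36576028 0.12725695] [ 2.26448198e-01  9.74022801e-01 -6.45937428e-04 -6.16145736e-04] 0.6596533267579565
[([246, 182, 24, 29, 544], [257.0, 196.3], [0.5171, 0.3691, 0.087])] [254.1391592  215.89833256]
(np.float64(257.27598566308245), np.float64(232.37275985663084), 279) [0.5455362  0.35545414 0.087     ]
```

View pics/w2.png

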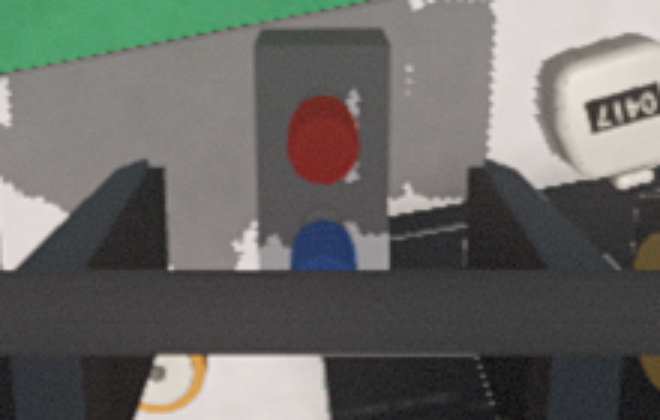

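The red head is centred between the finger edges at column 257 (finger midpoint about 256), and the yaw matches the block. I'll go down and grip.

Call:
{"fn": "send_rows", "kwargs": {
  "rows": "60 0 0.05 0.5 0;60 0 0 0.7 0;60 0 0 0.7 0;60 0 0 0.6 0;60 0 0 0 0;60 0 0 0 0;10 0 0 0 0;10 0 0 0 0;10 0 0 0 0;10 0 0 0 0",
  "force": 20
}}

```text
time_s: 4.05
eef_pos: [0.52, 0.3676, 0.0667]
tcp_rot: [0.226, 0.974, 0.001, 0.001]
wrist_force: [-0.3, 0.3, 1.1]
gripper_width: 0.395
finger_force: 0.0
```

Call:
{"fn": "send_rows", "kwargs": {
  "rows": "10 0 0 0 0;10 0 0 0 0;10 0 0 0 0;10 0 0 0 0"
}}

```text
time_s: 4.38
eef_pos: [0.5195, 0.3673, 0.0657]
tcp_rot: [0.227, 0.974, 0.0, 0.0]
wrist_force: [0.2, 0.6, 0.2]
gripper_width: 0.119
finger_force: 0.0
```

```bash
python3 - <<'E'
from h import *
s=monitor.observe();print(s["gripper_width"],s["finger_force"],s["wrist_force"])
f=vision.grab_frame("wrist");g=vision.grab_frame("top")
cv2.imwrite("pics/w3.png",np.hstack([cv2.resize(f["img"][130:300,160:360],(600,510)),cv2.resize(g["img"][150:290,220:270],(200,510))]));print(locate(f,(200,100,110,180)),proj(f,s["eef_pos"]))
E
```

```text
0.11946573426145755 0.0 [0.18489114 0.58521188 0.24618898]
[([246, 200, 20, 40, 725], [255.0, 220.2], [0.5157, 0.3698, 0.087])] [254.19617802 215.91910492]
```

View pics/w3.png

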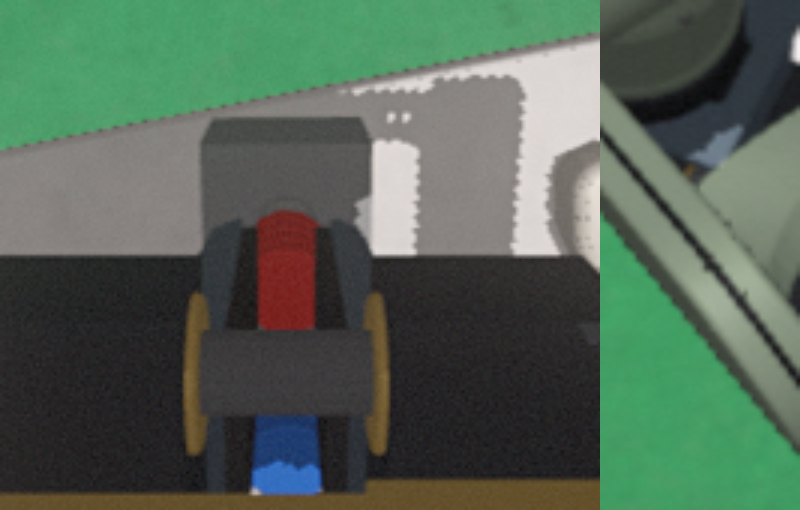

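The wrist view shows the red head between the two pads (columns 246 to 266). I'll close further to see whether force builds up.

Call:
{"fn": "send_rows", "kwargs": {
  "rows": "0 0 0 0 0;0 0 0 0 0;0 0 0 0 0;0 0 0 0 0",
  "force": 20
}}

```text
time_s: 4.82
eef_pos: [0.5195, 0.3673, 0.0657]
tcp_rot: [0.227, 0.974, 0.0, -0.0]
wrist_force: [0.3, 0.5, 0.1]
gripper_width: 0.005
finger_force: 0.0
```

```bash
python3 - <<'E'
from h import *
f=vision.grab_frame("wrist");g=vision.grab_frame("scene")
cv2.imwrite("pics/w4.png",np.hstack([cv2.resize(f["img"][150:300,190:320],(400,460)),cv2.resize(g["img"][150:265,200:300],(400,460))]));print(locate(f,(200,100,110,180)),locate(g))
E
```

```text
[([248, 200, 15, 11, 69], [255.1, 203.4], [0.5061, 0.3746, 0.087])] [([491, 14, 14, 13, 143], [498.2, 20.5], [-11.5596, -5.3765, 0.087]), ([488, 37, 12, 6, 70], [493.3, 39.4], [30.9984, 13.2303, 0.087]), ([259, 91, 38, 28, 472], [278.4, 103.6], [1.2747, 1.1293, 0.087]), ([282, 120, 13, 18, 127], [289.1, 130.2], [0.9688, 0.7056, 0.087]), ([219, 183, 11, 7, 48], [224.1, 185.8], [0.4933, 0.3881, 0.087]), ([235, 186, 9, 14, 107], [239.0, 192.3], [0.5, 0.3387, 0.087]), ([465, 249, 36, 19, 66], [481.9, 258.8], [0.671, -0.0969, 0.087])]
```

View pics/w4.png

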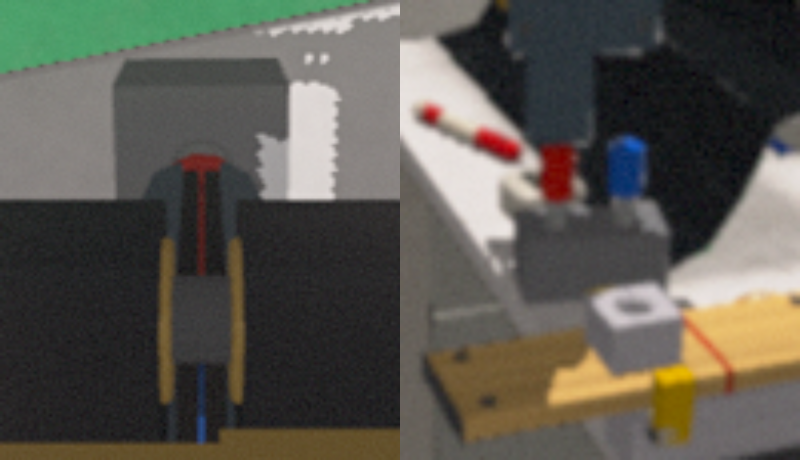

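The fingers are sitting on top of the red head: the scene crop puts the fingertips at about (240,186), just above the head. I'll check their true height.

```bash
python3 - <<'E'
from h import *
s=monitor.observe();print(s["eef_pos"],s["q"])
g=vision.grab_frame("scene")
for z in(.04,.055,.07,.087,.095,.105):print(z,proj(g,(.5195,.3673,z)).round(1))
t=vision.grab_frame("top")
m=vision.grab_frame("wrist");T=np.linalg.inv(m["extrinsics"])
print(m["extrinsics"][:3,3]-s["eef_pos"])
E
```

```text
[0.51954694 0.36725524 0.06565629] [ 5.97216917e-01  5.07531805e-01  1.58703421e+00  6.71879454e-05
  1.04697666e+00 -5.16610638e-01]
0.04 [238.6 205.3]
0.055 [238.7 199.3]
0.07 [238.8 193.3]
0.087 [238.9 186.4]
0.095 [238.9 183.1]
0.105 [239.  178.9]
[-0.05973775  0.0301151   0.19566615]
```

The fingertips end about 32 mm higher than the TCP reading implies: z is about 0.087 where 0.055 was expected. The wrist-image scale agrees, so I'll apply that offset. Next I'll open, go down about 31 mm and close.

Call:
{"fn": "send_rows", "kwargs": {
  "rows": "50 0 0 0 0;50 0 0 0 0;50 0 0 0 0;50 0 0 0 0;50 0 0 0 0;50 0 0 0.4 0;50 0 0 0.4 0;50 0 0 0.4 0;50 0 0 0 0;50 0 0 0 0"
}}

```text
time_s: 5.9
eef_pos: [0.5188, 0.3668, 0.0342]
tcp_rot: [0.227, 0.974, -0.001, -0.001]
wrist_force: [-0.1, 0.6, -0.3]
gripper_width: 0.548
finger_force: 0.0
```

Call:
{"fn": "send_rows", "kwargs": {
  "rows": "10 0 0 0 0;10 0 0 0 0;10 0 0 0 0;10 0 0 0 0;10 0 0 0 0;10 0 0 0 0",
  "force": 20
}}

```text
time_s: 6.4
eef_pos: [0.5197, 0.3673, 0.036]
tcp_rot: [0.227, 0.974, 0.0, 0.0]
wrist_force: [0.3, -0.6, 1.7]
gripper_width: 0.216
finger_force: 20.0
```

```bash
python3 - <<'E'
from h import *
s=monitor.observe();print(s["eef_pos"],s["gripper_width"],s["finger_force"],s["wrist_force"])
f=vision.grab_frame("wrist");g=vision.grab_frame("scene")
cv2.imwrite("pics/w5.png",np.hstack([cv2.resize(f["img"][150:300,190:320],(400,460)),cv2.resize(g["img"][150:265,200:300],(400,460))]));print(locate(g,(230,170,25,40)))
E
```

```text
[0.51969571 0.36734073 0.03601957] 0.21607186751622637 20.00023959455575 [ 0.33559241 -0.56802227  1.67655249]
[]
```

The pin is gripped at 19.7 mm with 20 N, and its foot is 24 mm below the TCP reading. Now lift and turn to the board yaw.

Call:
{"fn": "send_rows", "kwargs": {
  "rows": "10 0 0 -0.3 0;10 0 0 -0.5 0;10 0 0 -0.6 0;10 0 0 -0.7 0;10 0 0 -0.8 0;10 0 0 -0.8 0;10 0 0 -0.8 0;10 0 0 -0.3 -0.85;10 0 0 0 -0.84;10 0 0 0 0"
}}

```text
time_s: 7.33
eef_pos: [0.5198, 0.3675, 0.157]
tcp_rot: [0.126, 0.992, 0.001, 0.001]
wrist_force: [0.7, 0.1, -1.0]
gripper_width: 0.217
finger_force: 20.0
```

```bash
python3 - <<'E'
from h import *
s=monitor.observe();print(s["eef_pos"],s["tcp_rot"],s["finger_force"],tool((.4357,.186,.15)))
E
```

```text
[0.51979387 0.36745509 0.15698884] [1.25922749e-01 9.92039579e-01 6.48783438e-04 7.17047025e-04] 19.99804821822181 [ 0.03610067 -0.19672069  0.00665464]
```

Call:
{"fn": "send_rows", "kwargs": {
  "rows": "10 0.2 -0.5 0 0;10 0.2 -0.9 0 0;10 0.2 -1 0 0;10 0.2 -1 0 0;10 0.2 -1 0 0;10 0.2 -1 0 0;10 0.2 -1 0 0;10 0.04 -0.9 0 0;10 0 -0.5 0 0;10 0 -0.07 0 0"
}}

```text
time_s: 8.17
eef_pos: [0.4343, 0.1842, 0.1557]
tcp_rot: [0.128, 0.992, -0.0, -0.0]
wrist_force: [-0.1, 0.6, -0.5]
gripper_width: 0.214
finger_force: 20.0
```

Call:
{"fn": "send_rows", "kwargs": {
  "rows": "10 0 0 0 0;10 0 0 0 0;10 0 0 0 0"
}}

```text
time_s: 8.42
eef_pos: [0.4359, 0.1869, 0.1556]
tcp_rot: [0.127, 0.992, 0.0, 0.0]
wrist_force: [0.2, -0.3, -1.3]
gripper_width: 0.212
finger_force: 20.0
```

```bash
python3 - <<'E'
from h import *
s=monitor.observe();print(s["time_s"],s["eef_pos"],s["tcp_rot"],s["finger_force"],tool((.4357,.186,.15)))
f=vision.grab_frame("wrist");g=vision.grab_frame("scene")
p=s["eef_pos"];print("w: tcp",proj(f,p),"foot",proj(f,p-[0,0,.024]),"bore top",proj(f,(.4357,.186,.091)))
print("s: tcp",proj(g,p),"foot",proj(g,p-[0,0,.024]),"bore top",proj(g,(.4357,.186,.091)))
cv2.imwrite("pics/w6.png",np.hstack([cv2.resize(f["img"][130:270,190:320],(400,430)),cv2.resize(g["img"][170:270,210:303],(400,430))]))
E
```

```text
8.4167 [0.43589011 0.1868726  0.15558359] [1.26680715e-01 9.91943483e-01 3.26529026e-04 1.23971948e-04] 19.99991844248143 [-3.43828310e-05 -8.96158535e-04  5.58298707e-03]
w: tcp [254.3908539  215.79221287] foot [254.45367432 205.65066998] bore top [253.54286628 192.53894295]
s: tcp [258.92031992 192.38903192] foot [258.47179454 205.00947991] bore top [257.95127771 225.77756975]
```

View pics/w6.png

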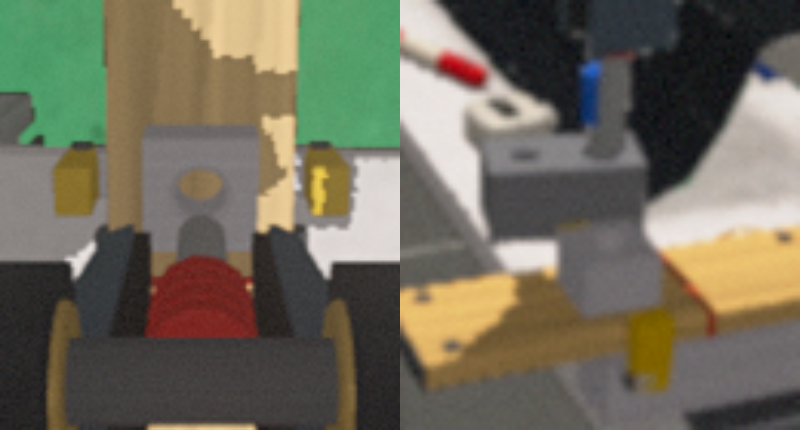

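The wrist crop shows the bore mouth at about full-frame (255,191), with the pin shank above it at column 255.5. The socket is square with the image. I'll take intensity profiles to find the bore centre more exactly.

```bash
python3 - <<'E'
from h import *
f=vision.grab_frame("wrist");im=f["img"].astype(int);g=im.sum(2)//3;sat=im.max(2)-im.min(2)
print("col255",list(zip(range(165,222),g[165:222,254:257].mean(1).astype(int).tolist(),sat[165:222,254:257].mean(1).astype(int).tolist())))
for r in(185,190,194):print(r,list(zip(range(232,280),g[r-1:r+2,232:280].mean(0).astype(int).tolist())))
for z in(.091,):
  for d in(-.017,-.0075,0,.0075,.017):
    R=np.radians(-14.5);a=np.array([np.cos(R),np.sin(R),0]);b=np.array([-a[1],a[0],0])
    print(d,proj(f,np.array((.4357,.186,.091))+d*a).round(1),proj(f,np.array((.4357,.186,.091))+d*b).round(1))
print(proj(f,np.array((.4357,.186,.067))-.017*a),proj(f,np.array((.4357,.186,.067))))
E
```

```text
col255 [(165, 104, 55), (166, 104, 55), (167, 104, 54), (168, 106, 54), (169, 104, 55), (170, 104, 44), (171, 105, 6), (172, 105, 4), (173, 101, 7), (174, 106, 6), (175, 113, 6), (176, 123, 5), (177, 123, 6), (178, 124, 5), (179, 124, 6), (180, 122, 5), (181, 122, 5), (182, 124, 6), (183, 122, 6), (184, 115, 6), (185, 112, 23), (186, 109, 56), (187, 109, 57), (188, 110, 54), (189, 110, 55), (190, 110, 55), (191, 109, 55), (192, 109, 54), (193, 109, 58), (194, 108, 50), (195, 107, 22), (196, 103, 4), (197, 104, 5), (198, 106, 6), (199, 101, 4), (200, 91, 6), (201, 86, 6), (202, 88, 4), (203, 85, 5), (204, 84, 5), (205, 88, 5), (206, 86, 4), (207, 84, 4), (208, 85, 6), (209, 85, 5), (210, 87, 5), (211, 87, 3), (212, 83, 10), (213, 68, 46), (214, 58, 78), (215, 61, 78), (216, 64, 83), (217, 59, 80), (218, 60, 75), (219, 60, 76), (220, 59, 81), (221, 62, 90)]
185 [(232, 109), (233, 102), (234, 100), (235, 98), (236, 112), (237, 123), (238, 124), (239, 121), (240, 123), (241, 123), (242, 123), (243, 123), (244, 121), (245, 122), (246, 123), (247, 124), (248, 122), (249, 119), (250, 116), 
[... 1032 characters left out ...]
 123), (241, 124), (242, 122), (243, 121), (244, 122), (245, 116), (246, 114), (247, 107), (248, 100), (249, 102), (250, 103), (251, 106), (252, 104), (253, 105), (254, 107), (255, 108), (256, 110), (257, 109), (258, 111), (259, 108), (260, 108), (261, 102), (262, 101), (263, 109), (264, 116), (265, 118), (266, 124), (267, 123), (268, 124), (269, 124), (270, 124), (271, 123), (272, 121), (273, 126), (274, 143), (275, 166), (276, 176), (277, 185), (278, 190), (279, 190)]
-0.017 [253.8 174.2] [234.9 192.8]
-0.0075 [253.8 184.7] [245.5 192.8]
0 [253.8 192.8] [253.8 192.8]
0.0075 [253.8 200.9] [262.1 192.8]
0.017 [253.8 210.9] [272.7 192.8]
[253.89924346 169.52892985] [253.90881092 186.70532307]
```

The bore and pin agree laterally (both about column 255) and fore-aft to under 0.5 mm. Going straight down.

Call:
{"fn": "send_rows", "kwargs": {
  "rows": "10 0 0 0.5 0;10 0 0 0.5 0;10 0 0 0.4 0;10 0 0 0.2 0;10 0 0 0.2 0;10 0 0 0.1 0;10 0 0 0 0"
}}

```text
time_s: 9.15
eef_pos: [0.4352, 0.186, 0.1079]
tcp_rot: [0.127, 0.992, -0.0, -0.0]
wrist_force: [0.3, 0.2, -0.3]
gripper_width: 0.213
finger_force: 20.0
```

Call:
{"fn": "send_rows", "kwargs": {
  "rows": "10 0 0 0.2 0;10 0 0 0.2 0;10 0 0 0.15 0;10 0 0 0.08 0;10 0 0 0.03 0;10 0 0 0 0"
}}

```text
time_s: 9.65
eef_pos: [0.4351, 0.1858, 0.0915]
tcp_rot: [0.127, 0.992, -0.0, -0.0]
wrist_force: [-1.1, -0.2, 0.6]
gripper_width: 0.212
finger_force: 20.0
```

Call:
{"fn": "send_rows", "kwargs": {
  "rows": "10 0 0 0.05 0;10 0 0 0 0;10 0 0 0 0"
}}

```text
time_s: 9.9
eef_pos: [0.4356, 0.186, 0.0909]
tcp_rot: [0.127, 0.992, 0.0, 0.0]
wrist_force: [0.3, 0.2, 3.0]
gripper_width: 0.21
finger_force: 20.0
```

The pin is seated (3 N reaction at the expected depth). Release, rise, and look.

Call:
{"fn": "send_rows", "kwargs": {
  "rows": "60 0 0 0 0;60 0 0 0 0;60 0 0 0 0;60 0 0 0 0;60 0 0 -0.4 0;60 0 0 -0.7 0;60 0 0 -0.8 0;60 0 0 -0.8 0;80 0 0 -0.3 0;80 0 0 0 0"
}}

```text
time_s: 10.73
eef_pos: [0.4364, 0.1864, 0.167]
tcp_rot: [0.127, 0.992, 0.001, 0.002]
wrist_force: [1.0, 0.3, -0.1]
gripper_width: 0.774
finger_force: 0.0
```

```bash
python3 - <<'E'
from h import *
s=monitor.observe();print(s["eef_pos"],s["tcp_rot"],s["gripper_width"],tool((.5183,.1647,.02)))
f=vision.grab_frame("wrist");g=vision.grab_frame("scene")
m=mask(f,(22,150,80),(34,255,255));n,l,st,ce=cv2.connectedComponentsWithStats(m)
print([(st[i].tolist(),ce[i].round(1).tolist()) for i in range(1,n) if st[i][4]>25])
print(locate(f,(200,100,110,180),.142),locate(g,(225,170,60,60),.142),"exp head top",proj(f,(.4360,.186,.142)),proj(g,(.436,.186,.142)),proj(g,(.436,.186,.112)))
cv2.imwrite("pics/w7.png",np.hstack([cv2.resize(f["img"][130:270,190:320],(400,430)),cv2.resize(g["img"][170:270,210:303],(400,430))]))
E
```

```text
[0.43640484 0.18637872 0.16698064] [0.12675387 0.99193203 0.00105753 0.00178457] 0.7742983793637996 [-0.0842336  -0.00076368  0.1472556 ]
[([210, 176, 13, 19, 192], [215.7, 185.4]), ([289, 176, 12, 19, 113], [294.8, 184.1])]
[([227, 184, 57, 34, 761], [254.0, 202.9], [0.4346, 0.1865, 0.142])] [([253, 198, 13, 20, 202], [258.8, 207.8], [0.4156, 0.1599, 0.142])] exp head top [253.79629174 204.80895149] [259.01916333 199.73277523] [258.46269124 215.21419906]
```

View pics/w7.png

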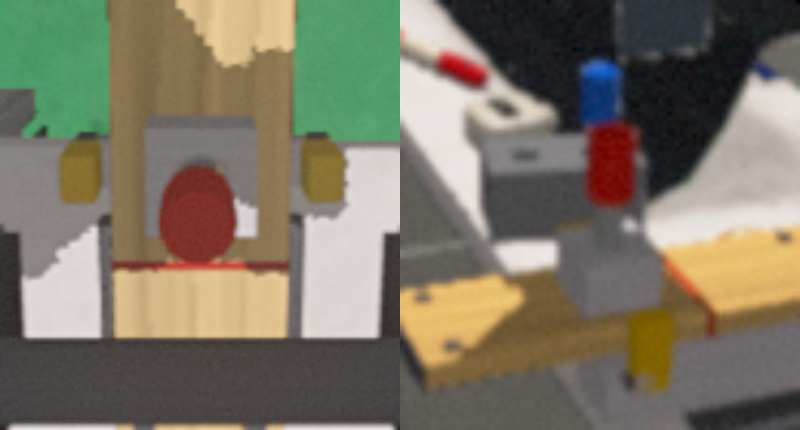

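The pin stands home in the bore (scene head at (259,208), as predicted). The red line is at wrist row about 216.6, and the post top front edges at row about 178.5. I'll compute the slide distance.

```bash
python3 - <<'E'
from h import *
f=vision.grab_frame("wrist");im=f["img"].astype(int)
for c in (212,215,218,292,296):print(c,[(r,*im[r,c].tolist()) for r in range(170,199)] if c in(215,296) else "")
red=im[:,:,2]-im[:,:,1]
for c in(230,235,275,280):
    w=np.clip(red[208:226,c-2:c+3].mean(1)-20,0,None);print(c,(w*np.arange(208,226)).sum()/w.sum())
a=np.array([.9681,-.2504])
print("len along a")
for lr in(216.6,):
    L=(ray(f,231,lr,.067)+ray(f,279,lr,.067))/2;print("line",L,L[:2]@a)
for r in(177,178,179,180,195.5):
    P=(ray(f,216,r,.077)+ray(f,295,r,.077))/2;print(r,P,P[:2]@a, (L-P)[:2]@a)
E
```

```text
212 
215 [(170, 105, 156, 77), (171, 102, 153, 74), (172, 104, 154, 76), (173, 105, 155, 78), (174, 109, 159, 82), (175, 106, 160, 77), (176, 100, 151, 84), (177, 74, 94, 102), (178, 55, 93, 111), (179, 34, 94, 113), (180, 38, 94, 112), (181, 39, 93, 112), (182, 43, 98, 117), (183, 48, 105, 127), (184, 42, 108, 133), (185, 48, 113, 135), (186, 44, 108, 132), (187, 50, 112, 136), (188, 48, 110, 134), (189, 50, 111, 135), (190, 43, 107, 130), (191, 41, 108, 131), (192, 48, 110, 133), (193, 52, 111, 134), (194, 44, 110, 132), (195, 49, 112, 136), (196, 46, 109, 134), (197, 44, 107, 129), (198, 87, 116, 132)]
218 
292 
296 [(170, 106, 157, 82), (171, 108, 158, 87), (172, 107, 156, 85), (173, 109, 158, 84), (174, 101, 148, 79), (175, 56, 72, 60), (176, 57, 60, 65), (177, 57, 76, 86), (178, 56, 102, 119), (179, 44, 97, 116), (180, 48, 99, 116), (181, 44, 97, 116), (182, 49, 99, 120), (183, 53, 111, 132), (184, 51, 112, 136), (185, 48, 110, 135), (186, 51, 111, 134), (187, 56, 116, 137), (188, 48, 113, 137), (189, 56, 116, 138), (190, 53, 113, 135), (191, 50, 112, 135), (192, 53, 112, 135), (193, 55, 113, 135), (194, 59, 115, 138), (195, 53, 111, 134), (196, 58, 117, 139), (197, 59, 112, 134), (198, 94, 122, 132)]
230 218.75238095238095
235 219.47482837528605
275 218.98235765838012
280 218.72716627634657
len along a
line [0.46785057 0.17743513 0.067     ] 0.40849638411159783
177 [0.42562475 0.188876   0.077     ] 0.36475276814958596 0.04374361596201185
178 [0.4265791  0.18862931 0.077     ] 0.3657384492729504 0.042757934838647434
179 [0.42753502 0.18838221 0.077     ] 0.36672575005658786 0.04177063405501
180 [0.42849251 0.1881347  0.077     ] 0.3677146744958926 0.0407817096157052
195.5 [0.44353761 0.18424563 0.077     ] 0.3832536545098752 0.025242729601722608
```

Call:
{"fn": "send_rows", "kwargs": {
  "rows": "80 -0.5 0 0 0;80 -0.8 0 0 0;80 -0.8 0 0 0;80 -0.8 0 0 0;80 -0.47 0 0.3 0;80 0 0 0.7 0;80 0 0 0.8 0;80 0 0 0.8 0;80 0 0 0.4 0;80 0 0 0 0"
}}

```text
time_s: 11.72
eef_pos: [0.5147, 0.1639, 0.087]
tcp_rot: [0.127, 0.992, -0.001, -0.003]
wrist_force: [-0.2, -0.5, 0.6]
gripper_width: 0.873
finger_force: 0.0
```

```bash
python3 - <<'E'
from h import *
s=monitor.observe();print(s["time_s"],s["eef_pos"],s["tcp_rot"],s["gripper_width"],tool((.5183,.1647,.02)),s["wrist_force"])
f=vision.grab_frame("wrist");im=f["img"].astype(int);red=im[:,:,2]-im[:,:,1]
sub=red[150:200];print("line",[(c,int(np.argmax(red[120:205,c]))+120,int(red[120:205,c].max())) for c in(235,245,255,265,275)])
sat=im.max(2)-im.min(2)
for r in(195,200,205):print(r,sat[r,205:305].tolist())
E
```

```text
11.7167 [0.51465882 0.16386136 0.08703668] [ 0.12684186  0.99191684 -0.00136788 -0.00320133] 0.8734069515935114 [-0.00371539  0.00196422  0.06700908] [-0.17954345 -0.45141607  0.57702175]
line [(235, 146, 66), (245, 147, 64), (255, 145, 65), (265, 145, 120), (275, 146, 132)]
195 [8, 7, 9, 6, 5, 7, 9, 6, 10, 6, 3, 2, 1, 29, 46, 51, 50, 48, 50, 47, 50, 52, 50, 50, 46, 50, 44, 45, 44, 45, 48, 50, 53, 49, 53, 48, 48, 50, 51, 50, 52, 49, 53, 51, 51, 53, 49, 48, 49, 51, 50, 49, 54, 56, 54, 53, 53, 53, 52, 53, 53, 54, 55, 54, 53, 50, 52, 52, 50, 50, 52, 50, 49, 48, 51, 51, 53, 57, 52, 53, 52, 53, 51, 51, 53, 51, 49, 51, 53, 55, 56, 56, 44, 25, 10, 4, 4, 8, 8, 10]
200 [6, 6, 6, 10, 7, 8, 7, 6, 8, 8, 6, 4, 4, 23, 45, 52, 50, 49, 50, 49, 49, 49, 46, 50, 47, 45, 47, 49, 49, 44, 50, 49, 48, 50, 52, 49, 49, 46, 50, 48, 51, 49, 50, 53, 52, 51, 52, 50, 47, 51, 47, 49, 53, 55, 52, 53, 52, 51, 51, 51, 53, 53, 54, 55, 51, 52, 49, 53, 50, 51, 51, 49, 48, 48, 50, 52, 51, 57, 54, 50, 54, 53, 53, 52, 51, 54, 52, 50, 53, 47, 54, 54, 46, 14, 7, 4, 5, 8, 10, 8]
205 [6, 8, 5, 8, 8, 5, 6, 10, 8, 8, 4, 3, 4, 17, 39, 52, 47, 48, 49, 49, 48, 49, 46, 50, 48, 47, 43, 45, 45, 47, 46, 49, 50, 52, 50, 49, 50, 49, 50, 49, 49, 48, 53, 50, 52, 49, 51, 52, 51, 47, 48, 51, 52, 53, 54, 52, 54, 51, 52, 54, 55, 51, 54, 52, 51, 51, 51, 52, 51, 53, 51, 49, 50, 46, 50, 52, 54, 52, 52, 53, 49, 53, 52, 51, 55, 50, 53, 51, 50, 51, 52, 53, 38, 13, 3, 5, 10, 5, 9, 10]
```

Call:
{"fn": "send_rows", "kwargs": {
  "rows": "80 -0.13 0.09 0.2 0;80 0 0 0.5 0;80 0 0 0.6 0;80 0 0 0.6 0;80 0 0 0.4 0;80 0 0 0.2 0;80 0 0 0.1 0;80 0 0 0 0;80 0 0 0 0"
}}

```text
time_s: 12.52
eef_pos: [0.5212, 0.1663, 0.0261]
tcp_rot: [0.127, 0.992, 0.0, 0.001]
wrist_force: [1.3, 0.5, -0.1]
gripper_width: 0.876
finger_force: 0.0
```

Call:
{"fn": "send_rows", "kwargs": {
  "rows": "80 0 0 0.2 0;80 0 0 0 0;50 0 0 0 0;50 0 0 0 0;50 0 0 0 0;50 0 0 0 0;50 0 0 0 0;50 0 0 0 0",
  "force": 20
}}

```text
time_s: 13.18
eef_pos: [0.5206, 0.1659, 0.0205]
tcp_rot: [0.127, 0.992, -0.0, 0.0]
wrist_force: [-0.2, -0.9, -0.3]
gripper_width: 0.66
finger_force: 19.9
```

```bash
cat > m.py <<'E'
from h import *
s=monitor.observe();print(s["time_s"],s["eef_pos"],s["tcp_rot"],s["gripper_width"],s["finger_force"],s["wrist_force"])
f=vision.grab_frame("wrist");im=f["img"].astype(int);red=im[:,:,2]-im[:,:,1]
a=np.array([.9681,-.2504])
w=red[:205,226:285]
for c in(232,236,272,278):
    lo,hi=100,205;k=int(np.argmax(red[lo:hi,c]))+lo;x=red[k-3:k+4,c-1:c+2].mean(1);x=np.clip(x-np.median(red[lo:hi,c]),0,None);r=(x*np.arange(k-3,k+4)).sum()/x.sum();print("line",c,k,round(r,2),ray(f,c,r,.067).round(4),(ray(f,c,r,.067)[:2]@a).round(4))
m=mask(f,(22,120,60),(34,255,255));n,l,st,ce=cv2.connectedComponentsWithStats(m)
g=im.sum(2)//3
for i in range(1,n):
    if 60<st[i][4]<900:
        x,y,ww,h,_=st[i];print("post",st[i].tolist(),ce[i].round(1)); c=int(x+ww/2)
        print([(r,int(v)) for r,v in zip(range(max(y-4,0),y+h+4),g[max(y-4,0):y+h+4,c-1:c+2].mean(1))])
t=vision.grab_frame("top");im=t["img"].astype(int);red=im[:,:,2]-im[:,:,1];cv2.imwrite("pics/t_%d.png"%(s["time_s"]*100),t["img"])
E
python3 m.py
```

```text
13.1833 [0.52062844 0.16589482 0.02054651] [ 1.26613465e-01  9.91952110e-01 -6.16994302e-05  1.95410735e-04] 0.6597006877126236 19.933477342128754 [-0.17687521 -0.86786913 -0.3274332 ]
line 232 146 147.15 [0.4678 0.1682 0.067 ] 0.4107
line 236 148 147.86 [0.4686 0.1701 0.067 ] 0.4111
line 272 148 147.58 [0.4729 0.1874 0.067 ] 0.4109
line 278 146 146.96 [0.4734 0.1904 0.067 ] 0.4106
```

Call:
{"fn": "send_rows", "kwargs": {
  "rows": "50 0 0 0 0;50 0 0 0 0;50 0.1 0 0 0;50 0.2 0 0 0;50 0.2 0 0 0;50 0.2 0 0 0;50 0.2 0 0 0;50 0.1 0 0 0;50 0 0 0 0;50 0 0 0 0",
  "force": 40
}}

```text
time_s: 14.12
eef_pos: [0.4953, 0.1728, 0.0205]
tcp_rot: [0.127, 0.992, 0.0, -0.001]
wrist_force: [-1.6, 1.9, 4.0]
gripper_width: 0.654
finger_force: 39.9
```

```bash
python3 m.py; python3 - <<'E'
from h import *
f=vision.grab_frame("wrist");print(proj(f,(.43,.187,.077)),[proj(f,np.array((.4301,.1872,.077))+k*np.array([.2504,.9681,0])) for k in(-.04,.04)])
im=f["img"]
for k in(-.04,.04):
    u,v=proj(f,np.array((.4301,.1872,.077))+k*np.array([.2504,.9681,0])).astype(int);print([(r,*im[r,u].tolist()) for r in range(v-14,v+24)])
E
```

```text
14.1167 [0.49532525 0.17279953 0.02054199] [ 1.26852021e-01  9.91921331e-01  2.26687406e-04 -7.66167806e-04] 0.654111413860634 39.89599406719208 [-1.62272168  1.92697293  3.96626123]
line 232 149 148.15 [0.443 0.175 0.067] 0.3851
line 236 148 147.85 [0.4434 0.1769 0.067 ] 0.3849
line 272 146 146.77 [0.4473 0.1944 0.067 ] 0.3844
line 278 149 147.79 [0.4486 0.1972 0.067 ] 0.3849
post [324, 119, 28, 34, 838] [337.8 135.1]
[(115, 116), (116, 115), (117, 115), (118, 125), (119, 137), (120, 154), (121, 165), (122, 171), (123, 170), (124, 170), (125, 169), (126, 171), (127, 170), (128, 169), (129, 169), (130, 170), (131, 170), (132, 170), (133, 169), (134, 169), (135, 170), (136, 169), (137, 169), (138, 168), (139, 168), (140, 167), (141, 167), (142, 168), (143, 166), (144, 165), (145, 166), (146, 167), (147, 166), (148, 166), (149, 166), (150, 165), (151, 155), (152, 152), (153, 180), (154, 216), (155, 215), (156, 211)]
[248.22178419 115.69545127] [array([160.33103945, 115.85503135]), array([337.11436985, 115.74815176])]
[(101, 106, 159, 76), (102, 106, 158, 76), (103, 106, 158, 76), (104,
[... 828 characters left out ...]
8, 87), (106, 109, 161, 95), (107, 106, 156, 89), (108, 107, 158, 91), (109, 107, 157, 90), (110, 107, 157, 89), (111, 105, 156, 89), (112, 106, 158, 90), (113, 106, 156, 93), (114, 104, 155, 91), (115, 103, 155, 90), (116, 105, 156, 89), (117, 107, 156, 89), (118, 99, 154, 129), (119, 62, 158, 194), (120, 70, 182, 216), (121, 81, 197, 229), (122, 81, 202, 233), (123, 80, 201, 232), (124, 80, 201, 232), (125, 82, 202, 233), (126, 81, 201, 232), (127, 80, 201, 231), (128, 80, 199, 232), (129, 80, 200, 232), (130, 79, 200, 232), (131, 78, 199, 231), (132, 79, 200, 232), (133, 82, 201, 231), (134, 78, 200, 230), (135, 82, 200, 231), (136, 81, 201, 230), (137, 83, 200, 232), (138, 78, 197, 229)]
```

Call:
{"fn": "send_rows", "kwargs": {
  "rows": "50 0.08 0 0 0;50 0.15 0 0 0;50 0.15 0 0 0;50 0.1 0 0 0;50 0 0 0 0;50 0 0 0 0;50 0 0 0 0"
}}

```text
time_s: 14.85
eef_pos: [0.4845, 0.1755, 0.0206]
tcp_rot: [0.127, 0.992, 0.0, -0.0]
wrist_force: [1.4, -1.0, 3.8]
gripper_width: 0.655
finger_force: 39.9
```

```bash
sed -i 's/120,60/100,40/' m.py; python3 m.py; python3 - <<'E'
from h import *
a=np.array([.9681,-.2504])
f=vision.grab_frame("wrist");t=vision.grab_frame("top");s=vision.grab_frame("scene")
print("edge row proj", [(r,ray(f,337,r,.077)[:2]@a,ray(f,160,r,.077)[:2]@a) for r in range(138,148,2)])
A=f["img"][90:210,140:360];B=s["img"][195:275,230:340]
cv2.imwrite("pics/w8.png",np.vstack([cv2.resize(A,(550,300),interpolation=cv2.INTER_CUBIC),cv2.resize(B,(550,290),interpolation=cv2.INTER_CUBIC)]))
E
```

```text
14.85 [0.48449903 0.17552624 0.02055308] [ 1.26831551e-01  9.91924247e-01  1.53185123e-04 -1.47289122e-04] 0.6552269474618732 39.88855183124542 [ 1.43010498 -0.95354586  3.75717406]
line 232 146 147.16 [0.4317 0.1778 0.067 ] 0.3734
line 236 148 147.84 [0.4325 0.1797 0.067 ] 0.3737
line 272 149 147.99 [0.4371 0.197  0.067 ] 0.3738
line 278 146 147.0 [0.4373 0.2    0.067 ] 0.3733
post [320, 140, 31, 37, 842] [336.2 158.5]
[(136, 120), (137, 119), (138, 118), (139, 113), (140, 89), (141, 87), (142, 87), (143, 108), (144, 146), (145, 159), (146, 168), (147, 170), (148, 170), (149, 170), (150, 169), (151, 169), (152, 169), (153, 169), (154, 169), (155, 169), (156, 169), (157, 168), (158, 169), (159, 167), (160, 168), (161, 168), (162, 168), (163, 167), (164, 166), (165, 166), (166, 165), (167, 166), (168, 164), (169, 164), (170, 165), (171, 164), (172, 164), (173, 164), (174, 160), (175, 142), (176, 137), (177, 135), (178, 135), (179, 136), (180, 135)]
edge row proj [(138, np.float64(0.3681991938319114), np.float64(0.36816691316750394)), (140, np.float64(0.3691092609000192), np.float64(0.3690771915230406)), (142, np.float64(0.3700222352058797), np.float64(0.3699903786322924)), (144, np.float64(0.3709381307026728), np.float64(0.37090648845975893)), (146, np.float64(0.37185696143301206), np.float64(0.3718255350594722))]
```

View pics/w8.png

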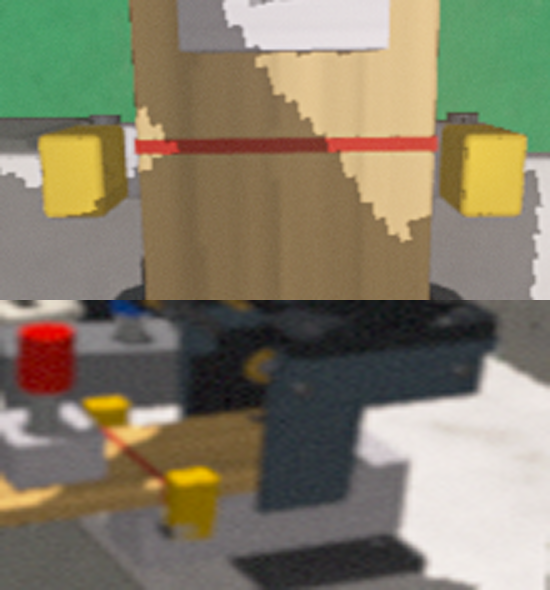

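The red line is now at wrist row about 147.6 and the post front edges at about 145, so roughly 2 to 2.5 mm remain. In the scene view the board lies level between the posts.

Call:
{"fn": "send_rows", "kwargs": {
  "rows": "50 0.05 0 0 0;50 0.05 0 0 0;50 0 0 0 0;50 0 0 0 0;50 0 0 0 0;50 0 0 0 0;50 0 0 0 0"
}}

```text
time_s: 15.68
eef_pos: [0.4828, 0.176, 0.0206]
tcp_rot: [0.127, 0.992, 0.0, 0.001]
wrist_force: [5.0, -0.4, 4.2]
gripper_width: 0.654
finger_force: 39.9
```

```bash
python3 m.py; python3 - <<'E'
from h import *
t=vision.grab_frame("top");a=np.array([.9681,-.2504])
f=vision.grab_frame("wrist");print([(r,(ray(f,337,r,.077)[:2]@a).round(4)) for r in(147,148,149,150,151,152)])
s=vision.grab_frame("scene");print(locate(s,(225,170,60,80),.142))
E
```

```text
15.6833 [0.48280918 0.17600882 0.02055586] [1.26706218e-01 9.91940144e-01 1.57833563e-04 5.09506078e-04] 0.6539371208139048 39.88893806934357 [ 5.01721641 -0.35845351  4.19854932]
line 232 148 148.04 [0.4303 0.1782 0.067 ] 0.372
line 236 149 148.29 [0.431  0.1801 0.067 ] 0.3721
line 272 149 147.98 [0.4353 0.1975 0.067 ] 0.3719
line 278 146 147.07 [0.4356 0.2005 0.067 ] 0.3715
post [317, 143, 34, 37, 855] [335.4 161.7]
[(139, 118), (140, 120), (141, 120), (142, 113), (143, 95), (144, 87), (145, 89), (146, 90), (147, 109), (148, 148), (149, 158), (150, 168), (151, 170), (152, 168), (153, 170), (154, 170), (155, 170), (156, 170), (157, 169), (158, 169), (159, 169), (160, 169), (161, 169), (162, 169), (163, 168), (164, 168), (165, 168), (166, 167), (167, 167), (168, 165), (169, 166), (170, 166), (171, 166), (172, 164), (173, 163), (174, 163), (175, 164), (176, 164), (177, 165), (178, 158), (179, 136), (180, 113), (181, 134), (182, 136), (183, 134)]
[(147, np.float64(0.3705)), (148, np.float64(0.3709)), (149, np.float64(0.3714)), (150, np.float64(0.3718)), (151, np.float64(0.3723)), (152, np.float64(0.3728))]
[([232, 201, 12, 21, 208], [237.5, 211.0], [0.3791, 0.1693, 0.142])]
```

Call:
{"fn": "send_rows", "kwargs": {
  "rows": "50 0.03 0 0 0;50 0 0 0 0;50 0 0 0 0;50 0 0 0 0;50 0 0 0 0;50 0 0 0 0"
}}

```text
time_s: 16.43
eef_pos: [0.482, 0.1763, 0.0205]
tcp_rot: [0.127, 0.992, 0.0, 0.0]
wrist_force: [5.2, -1.7, 4.3]
gripper_width: 0.66
finger_force: 39.9
```

```bash
python3 m.py|grep -v '^\['; python3 - <<'E'
from h import *
from bench import sign_off
s=vision.grab_frame("scene");print(locate(s,(225,170,30,80),.142),proj(s,(.3975,.196,.142)),proj(s,(.3975,.196,.112)))
print(sign_off())
E
```

```text
16.4333 [0.4819641  0.17626919 0.02053212] [1.26728608e-01 9.91937336e-01 1.73686988e-04 3.89719254e-04] 0.6601006292563921 39.88681375980377 [ 5.22716969 -1.68840268  4.29651143]
line 232 147 147.68 [0.4293 0.1785 0.067 ] 0.371
line 236 146 147.17 [0.4296 0.1805 0.067 ] 0.3707
line 272 146 146.61 [0.4338 0.1979 0.067 ] 0.3704
line 278 146 147.07 [0.4348 0.2007 0.067 ] 0.3707
post [317, 144, 33, 37, 829] [335.4 162.9]
[([231, 201, 12, 20, 216], [236.8, 210.8], [0.3786, 0.1705, 0.142])] [237.49841628 202.75922245] [237.31308646 218.50897877]
the job is handed in; nothing more can be done
None
```

I've handed the job in; the hand-in gave no verdict. By my measurements, the red pin is home in the bore, the board has slid about 40 mm so the red line is within about 1 mm of the posts' front faces, and the gripper still holds the tail at 40 N with the board level on the stand.

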